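# Press the charging module into the desk connection box

### The job

Fit the blue charging module (white top with two dark slots) into the empty bay of the dark connection box on the desk: set it upright in the bay and press it firmly down until its top is flush with the top of the box, then let go. Leave the plain orange filler module standing where it is.

Things in the scene. Friction and masses are not known exactly. Their poses are not given: they have to be found in the camera images.
- charger_mid (a point): Module to be fitted: loose block, blue body, white top with two dark slots; 54 (x) x 36 (y) x 40 mm high, 80 g, standing on the desk. Point: its centre, 20 mm below its top; z up. It may go in either way round. Hold it across the 36 mm width by its upper half: only its lower half enters the bay before it is pressed.
- bay (a point): Empty bay in a dark metal box fixed on the desk (91 (x) x 117 (y) x 52 mm high; a black socket module is already fitted flush 52 mm to +y of the bay). Point: centre of the bay's mouth, level with the box's top, 52 mm above the desk; z up, x the bay's long way. Hole 59 (x) x 41 (y) mm; a 6 mm aluminium bevel (6 mm deep) round it widens the mouth to 71 x 53 mm.
- bay_bed (a joint): Stiff sliding bed inside the bay, travel down in m: 0 = up, 19 mm below the box's top (a module set on it stands 21 mm proud); 0.020 = at its hard stop (module's top 1 mm proud). It carries the module's weight; a press of more than about 8 N on the module's top slides it down, and it stays there.
- blank_mid (a point): Filler module that must stay where it is: plain orange all over, same size as the charging module (54 x 36 x 40 mm), standing loose on the desk. Point: its centre, 20 mm up; z up.
Things that resemble listed ones, but are neither listed nor needed, are in the scene too. Leave any green, purple or red look-alike of the part that bears charger_mid alone.

How it is judged:
By the outcome, as a careful person would: the job done as asked, in the order asked, and still so for the second after the job is handed in, with the robot touching nothing.
It also fails if it takes over 35 s, if anything falls off the work surface, if the arm or the gripper's body presses on something with over 40 N, if the wrist force passes 120 N, or if a joint passes its speed limit or range.

### The arm

A 6-joint arm with a two-finger parallel gripper is mounted at the origin on a cart in front of the work surface, level with it; the furniture and walls round the work are solid. World frame = base frame: x ahead of the robot, y to its left, z up, the work surface at z = 0. Lengths are in m, angles in rad, forces in N, time in s.
With the tool pointing down it reaches from about 0.275 to 0.875 m from the base axis. Payload 12.5 kg.
Tool frame: the origin (TCP) lies at the very end of the fingers, on their centre line; the grasp point (between the pads) lies 19 mm behind it; y points along the fingers, z is the direction in which the jaws open and shut, and the axes are right-handed (so a half turn about y gives the same grasp; the last joint's range is limited). The gripper opens to 85 mm and grips with 20 to 120 N. Pads are 22 mm wide; open, the fingers measure 114 mm over their backs; the gripper's body (76 mm by 85 mm) begins 54 mm behind the grasp point. The pads swing forward as they close: fully open they stand 13 mm farther back than shut.
Start: joints at [1.056, 0.351, 1.652, -0, 1.139, -0.085], TCP at [0.229, 0.5, 0.231] pointing down, gripper open.
Joint ranges: [-2.75, 2.75], [-0.79, 2.1], [0.01, 2.65], [-1.57, 4.71], [0.07, 3.14], [-2.87, 2.87]. Speed limits (rad/s): [2.22, 2.22, 2.79, 3.14, 3.14, 3.14].

### API

Orientations are given as a rotation vector (axis times angle).
In Python, from plant import manip, optics, order gives the robot as it stands. The module is installed in compiled form; this text tells all that it offers.
- The arm moves only by the tool move_arm, never from a script. Its argument "steps" is a list of rows, each a list of 7 numbers: the shift along the tool's x, y, z in units of 25 mm (1.0 is 25 mm), then the turn, a rotation vector about the tool's x, y, z in units of 5 degrees (1.0 is 5 degrees), then the opening, from -1 (shut) to 1 (fully open). A call has 1 to 20 rows; each row shifts and turns the commanded pose from where the row before left it, along the tool's axes as they then stand; what a row does not reach is not made up. A row lasts 1/8 s, in which the tool goes at most 62.5 mm and 10.7 degrees, less where a joint would pass 70% of its speed; a pose out of reach is approached as far as the arm can. A call is refused whole if a number of a shift passes 1 or a number of a turn 1, either way. A call with a gripper value outside its range is refused whole. The fingers move at their own pace and stop on an object; "force" is the grip in N (left out, the last holds). Time passes only in rows, so rows that do not move let the fingers close. It gives the time, the measured TCP pose, the force and the opening at its end, in the units of the state.
- manip.state(): the state, without advancing time (a new reading comes with each control period).
- optics.capture(name): name is "scene" or "top"; returns a dict with "color" (400x640x3 uint8, red, green, blue), "depth" (400x640 float32, m along the optical axis (not along the pixel's ray), 0 where there is no reading), "fx", "fy", "cx", "cy" (pixels), "k1" (the pictures are not rectified: a ray, as slopes to the right and down, at radius r is drawn at 1 + k1 r^2 times it, then the intrinsics apply), "rvec" (rotation vector, rad) and "tvec" (3), from world to camera coordinates, as OpenCV has them. Camera axes: x right, y down, z forward; pixel columns grow to the right and rows downward; lengths in m; the calibration is good to about 2 mm. A picture is of the moment at which its call begins.
- order.close_job(): hands the job in, once; it reports no verdict.
The state is a dict: "t": time; "q": joint angles; "joint_vel": joint speeds; "effort": joint torques, N m; "tool_pos": TCP position; "eef_rot": TCP orientation; "contact_force": force on the tool from outside, world axes, zero at the start; "wrist_torque": the same for the moment, N m; "finger_gap": finger opening in m.
Only numpy, scipy, OpenCV 4.12 (cv2) and the standard library are available. Lean on these libraries where they do the work, as an engineer would, in place of code of your own. Each camera call takes 0.05 s, during which the arm holds its last target.

## Working session

There is one attempt and no reset: what is moved stays moved. The work goes in short steps, Python scripts to look and compute and a tool call to move; the robot and the scene stay as the last step left them, time stands still between calls to the robot, and variables do not carry over. Pictures are saved under pics/ and viewed, and the job is handed in when it is done.

Besides the shell and the picture viewer there is one more tool, called as name([rows], argument=value, ...), one row to a line, values as JSON. move_arm: Moves the arm, as the interface text tells. Its arguments: {"type":"object","properties":{"steps":{"type":"array","items":{"type":"array","items":{"type":"number"}}},"force":{"type":"number"}},"required":["steps"]}

```bash
mkdir -p pics; cat > h.py <<'E'
import numpy as np,cv2
from plant import manip,optics,order
def cap(n,save):
    c=optics.capture(n); cv2.imwrite(save,cv2.cvtColor(c["color"],cv2.COLOR_RGB2BGR)); np.savez(''+n+'.npz',**c); return c
def ray(c,u,v):
    K=np.array([[c['fx'],0,c['cx']],[0,c['fy'],c['cy']],[0,0,1.]],float)
    u=np.atleast_1d(u).astype(float);v=np.atleast_1d(v).astype(float)
    p=cv2.undistortPoints(np.stack([u,v],1)[:,None],K,np.array([float(c['k1']),0,0,0]))[:,0]
    R,_=cv2.Rodrigues(np.array(c['rvec'],float)); t=np.array(c['tvec'],float).ravel()
    o=-R.T@t; d=np.c_[p,np.ones(len(p))]@R
    return o,d
def onz(c,u,v,z):
    o,d=ray(c,u,v); s=(z-o[2])/d[:,2]; return o+d*s[:,None]
def pts(c):
    v,u=np.mgrid[:400,:640]; o,d=ray(c,u.ravel(),v.ravel())
    return (o+d*np.array(c['depth']).ravel()[:,None]).reshape(400,640,3)
E
python3 - <<'E'
from h import *
for n in("scene","top"):
    c=cap(n,f'pics/{n}0.png'); print({k:c[k] for k in c if k not in('color','depth')}); 
s=manip.state(); print(s); print(cv2.Rodrigues(np.array(s['eef_rot']))[0])
E
```

```text
{'fx': 398.95228879657435, 'fy': 398.95228879657435, 'cx': 317.778426691789, 'cy': 195.99276537609606, 'k1': -0.08124309590956072, 'rvec': array([ 0.73304183, -2.5488324 ,  1.20486789]), 'tvec': array([0.60239794, 0.03123372, 1.09910732])}
{'fx': 509.1846635491665, 'fy': 509.1846635491665, 'cx': 320.92023445426037, 'cy': 196.29988786021312, 'k1': 0.015584604199399023, 'rvec': array([ 2.19039572, -2.162222  ,  0.04233247]), 'tvec': array([0.36045873, 0.47006562, 1.30711477])}
{'t': 0.1, 'q': array([ 1.05637577e+00,  3.51172000e-01,  1.65237150e+00,  2.02338692e-06,
        1.13911894e+00, -8.45901674e-02]), 'joint_vel': array([ 5.90248998e-05, -1.62118159e-03, -2.97216433e-03, -1.32008114e-03,
        1.79571270e-04, -4.97291107e-04]), 'effort': array([ 2.70943137e-04, -5.06831968e+01, -2.91873050e+01, -1.70297953e-04,
        2.59478467e-03,  1.25474479e-06]), 'tool_pos': array([0.22901323, 0.49971368, 0.2308136 ]), 'eef_rot': array([-1.5454049 ,  0.33741612, -0.33691432]), 'contact_force': array([ 0.25956119,  0.05388962, -0.42083235]), 'wrist_torque': array([-0.00936241, -0.03344291, -0.02175907]), 'finger_gap': 0.08566135733419368}
[[ 9.09036064e-01 -5.27970973e-04  4.16717116e-01]
 [-4.16717440e-01 -9.30434483e-04  9.09035593e-01]
 [-9.22164323e-05 -9.99999428e-01 -1.06581321e-03]]
```

View pics/top0.png

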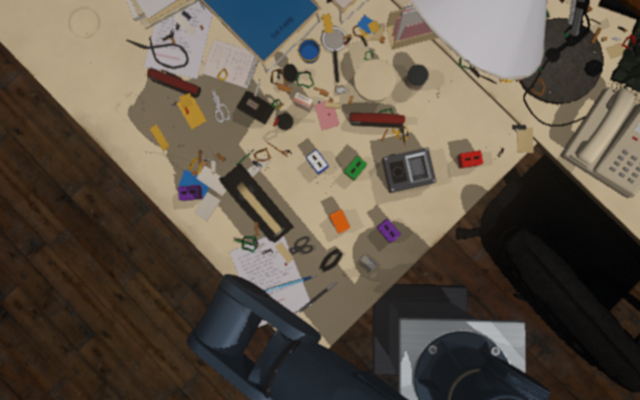

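View pics/scene0.png

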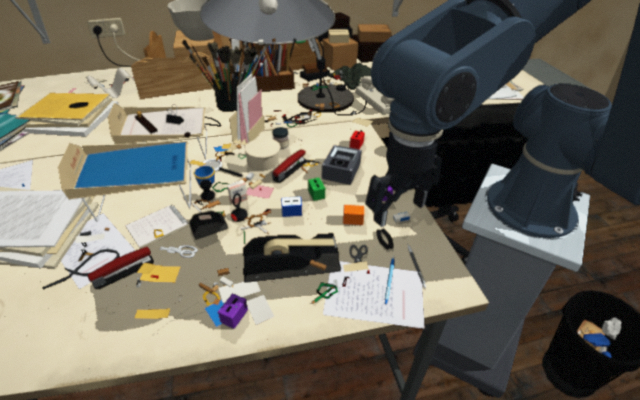

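The top view shows the blue module with its white top at about (317,160), green at (355,167), the box at (407,170) and orange at (340,220). The scene view shows the blue module at (291,207) and the box at (342,165). I'll zoom in and measure.

```bash
python3 - <<'E'
from h import *
c=np.load('top.npz'); im=cv2.cvtColor(c['color'],cv2.COLOR_RGB2BGR)
a=cv2.resize(im[130:210,290:450],None,fx=5,fy=5,interpolation=cv2.INTER_CUBIC); cv2.imwrite('pics/topz.png',a)
s=np.load('scene.npz'); ims=cv2.cvtColor(s['color'],cv2.COLOR_RGB2BGR)
a=cv2.resize(ims[130:230,260:390],None,fx=6,fy=6,interpolation=cv2.INTER_CUBIC); cv2.imwrite('pics/scenez.png',a)
P=pts(c)
for n,(u,v) in dict(mod=(317,160),green=(355,167),box=(394,171),bay=(418,167),desk=(335,180),orange=(340,218)).items(): print(n,P[v,u].round(4), onz(c,u,v,0.04).round(3))
E
```

```text
mod [0.557  0.3772 0.045 ] [[0.558 0.377 0.04 ]]
green [0.5403 0.2795 0.0425] [[0.541 0.279 0.04 ]]
box [0.5294 0.1814 0.0565] [[0.531 0.179 0.04 ]]
bay [0.5426 0.1178 0.037 ] [[0.542 0.118 0.04 ]]
desk [0.5096 0.3303 0.0075] [[0.506 0.33  0.04 ]]
orange [0.409  0.3165 0.0418] [[0.409 0.316 0.04 ]]
```

View pics/topz.png

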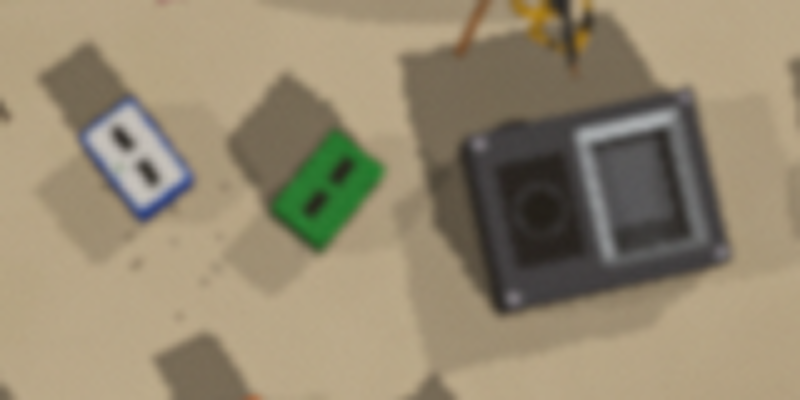

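View pics/scenez.png

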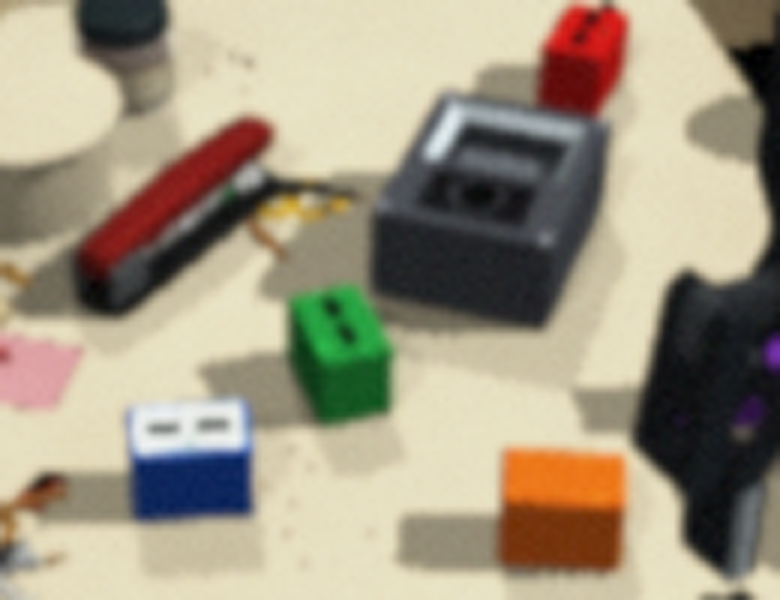

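```bash
python3 - <<'E'
from h import *
c=np.load('top.npz');s=np.load('scene.npz')
def corners(n,c,z,zx): 
    P=onz(c,zx[:,0],zx[:,1],z); print(n,'\n',P.round(4)[:,:2],'mean',P.mean(0).round(4)); 
    for i in range(4): 
        d=P[(i+1)%4]-P[i]; print('  len %.4f ang %.2f'%(np.hypot(*d[:2]),np.degrees(np.arctan2(d[1],d[0]))%180))
T=lambda a:(np.array(a)+.5)/5-.5+[290,130]
S=lambda a:(np.array(a)+.5)/6-.5+[260,130]
corners('screws top',c,.052,T([(480,145),(685,97),(722,255),(514,298)]))
corners('screws scene',s,.052,S([(450,97),(603,122),(547,238),(385,205)]))
corners('bevel top',c,.052,T([(575,130),(678,107),(708,243),(604,263)]))
corners('boxoutline top',c,.052,T([(464,140),(692,88),(731,255),(500,312)]))
corners('module scene',s,.04,S([(128,407),(247,399),(251,447),(133,456)]))
hsv=cv2.cvtColor(c['color'],cv2.COLOR_RGB2HSV)
b=((hsv[...,0]>105)&(hsv[...,0]<130)&(hsv[...,1]>60))
w=(c['color'].min(2)>130)&(hsv[...,1]<45)
for nm,m in(('white',w),('blue|white',w|b)):
    m=m.copy(); k=np.zeros_like(m);k[146:178,300:332]=1;m&=k.astype(bool)
    cs,_=cv2.findContours(m.astype(np.uint8),0,1); q=max(cs,key=cv2.contourArea)
    r=cv2.minAreaRect(q); print(r)
    corners(nm,c,.04,cv2.boxPoints(r))
P=pts(c)
D=P[140:200,300:450].reshape(-1,3); print('desk z',np.median(D[D[:,2]<.015][:,2]))
m=P[153:168,312:323]; print('top z',np.median(m[...,2]))
E
```

```text
screws top 
 [[0.5614 0.2023]
 [0.587  0.0986]
 [0.5066 0.0799]
 [0.4835 0.1847]] mean [0.5346 0.1414 0.052 ]
  len 0.1068 ang 103.86
  len 0.0826 ang 13.07
  len 0.1073 ang 102.41
  len 0.0799 ang 12.75
screws scene 
 [[0.5872 0.0984]
 [0.5094 0.0767]
 [0.4855 0.1819]
 [0.565  0.2   ]] mean [0.5368 0.1393 0.052 ]
  len 0.0808 ang 15.60
  len 0.1079 ang 102.82
  len 0.0816 ang 12.85
  len 0.1040 ang 102.33
bevel top 
 [[0.5696 0.1542]
 [0.5819 0.1022]
 [0.5126 0.087 ]
 [0.5018 0.1394]] mean [0.5415 0.1207 0.052 ]
  len 0.0535 ang 103.27
  len 0.0709 ang 12.35
  len 0.0535 ang 101.61
  len 0.0694 ang 12.38
boxoutline top 
 [[0.5639 0.2105]
 [0.5917 0.0951]
 [0.5066 0.0754]
 [0.4763 0.1917]] mean [0.5346 0.1432 0.052 ]
  len 0.1187 ang 103.53
  len 0.0873 ang 13.02
  len 0.1202 ang 104.61
  len 0.0896 ang 12.07
module scene 
 [[0.589  0.3801]
 [0.5475 0.3471]
 [0.5278 0.3735]
 [0.5676 0.4058]] mean [0.558  0.3766 0.04  ]
  len 0.0530 ang 38.44
  len 0.0329 ang 126.81
  len 0.0513 ang 39.08
  len 0.0335 ang 129.67
((316.6199951171875, 160.66001892089844), (18.600000381469727, 11.80000114440918), 53.13010025024414)
white 
 [[0.5658 0.4051]
 [0.5845 0.381 ]
 [0.5461 0.3517]
 [0.5275 0.3757]] mean [0.556  0.3784 0.04  ]
  len 0.0305 ang 127.73
  len 0.0483 ang 37.40
  len 0.0304 ang 127.69
  len 0.0482 ang 37.49
((316.8536682128906, 161.81707763671875), (20.77111053466797, 12.806248664855957), 51.34019470214844)
blue|white 
 [[0.5633 0.4075]
 [0.5844 0.382 ]
 [0.5426 0.348 ]
 [0.5217 0.3734]] mean [0.553  0.3777 0.04  ]
  len 0.0331 ang 129.53
  len 0.0539 ang 39.18
  len 0.0330 ang 129.48
  len 0.0538 ang 39.28
desk z 0.0021927261193188663
top z 0.042554973729315826
```

move_arm([
  [1, 0, 0.07, 0, 0, 0, 1],
  [1, 0, 0.07, 0, 0, 0, 1],
  [1, 0, 0.07, 0, 0, 0, 1],
  [1, 0, 0.07, 0, 0, 0, 1],
  [1, 0, 0.07, 0, 0, 0, 1],
  [1, 0, 0.07, 0, 0, 0, 1],
  [1, 0, 0.07, 0, 0, 0, 1],
  [1, 0, 0.07, 0, 0, 0, 1],
  [1, 0, 0.07, 0, 0, 0, 1],
  [1, 0, 0.07, 0, 0, 0, 1],
  [1, 0, 0.07, 0, 0, 0, 1],
  [1, 0, 0.07, 0, 0, 0, 1],
  [1, 0, 0.07, 0, 0, 0, 1],
  [1, 0, 0.07, 0, 0, 0, 1],
], force=40)

```text
t: 1.85
tool_pos: [0.559, 0.3757, 0.2312]
eef_rot: [-1.545, 0.337, -0.337]
contact_force: [0.4, -0.2, 0.0]
finger_gap: 0.0852
```

move_arm([
  [0, 0, 0, 0, -1, 0, 1],
  [0, 0, 0, 0, -1, 0, 1],
  [0, 0, 0, 0, -1, 0, 1],
  [0, 0, 0, 0, -1, 0, 1],
  [0, 0, 0, 0, -1, 0, 1],
  [0, 0, 0, 0, -1, 0, 1],
  [0, 0, 0, 0, -1, 0, 1],
  [0, 0, 0, 0, -1, 0, 1],
  [0, 0, 0, 0, -1, 0, 1],
  [0, 0, 0, 0, -1, 0, 1],
  [0, 0, 0, 0, -1, 0, 1],
  [0, 0, 0, 0, -1, 0, 1],
  [0, 0, 0, 0, -0.5, 0, 1],
  [0, 0, 0, 0, 0, 0, 1],
])

```text
t: 3.6
tool_pos: [0.5581, 0.3761, 0.2312]
eef_rot: [-1.508, -0.517, 0.517]
contact_force: [0.6, 0.6, -0.0]
finger_gap: 0.0853
```

```bash
cat >> h.py <<'E'
def st():
    s=manip.state(); R=cv2.Rodrigues(np.array(s['eef_rot']))[0]
    print('t',round(s['t'],2),'pos',np.round(s['tool_pos'],4),'zang',round(np.degrees(np.arctan2(R[1,2],R[0,2])),2),'xang',round(np.degrees(np.arctan2(R[1,0],R[0,0])),2),'ydown',R[:,1].round(4),'F',np.round(s['contact_force'],1),'gap',round(s['finger_gap'],4)); return s,R
def need(x,y,z,zang):
    s,R=st(); d=R.T@(np.array([x,y,z])-s['tool_pos'])/.025
    za=np.degrees(np.arctan2(R[1,2],R[0,2])); print('units',d.round(3),'turn y',round(-(zang-za)/5,3))
E
python3 - <<'E'
from h import *
need(.557,.377,.1,128.2)
c=cap("scene",'pics/s1.png');a=c['color'][100:280,200:440]; cv2.imwrite('pics/s1z.png',cv2.cvtColor(cv2.resize(a,None,fx=3.3,fy=3.3,interpolation=2),4))
E
```

```text
t 3.6 pos [0.5581 0.3761 0.2312] zang 127.85 xang 37.85 ydown [-1.e-04 -1.e-04 -1.e+00] F [ 0.6  0.6 -0. ] gap 0.0853
units [-0.012  5.246  0.055] turn y -0.071
```

View pics/s1z.png

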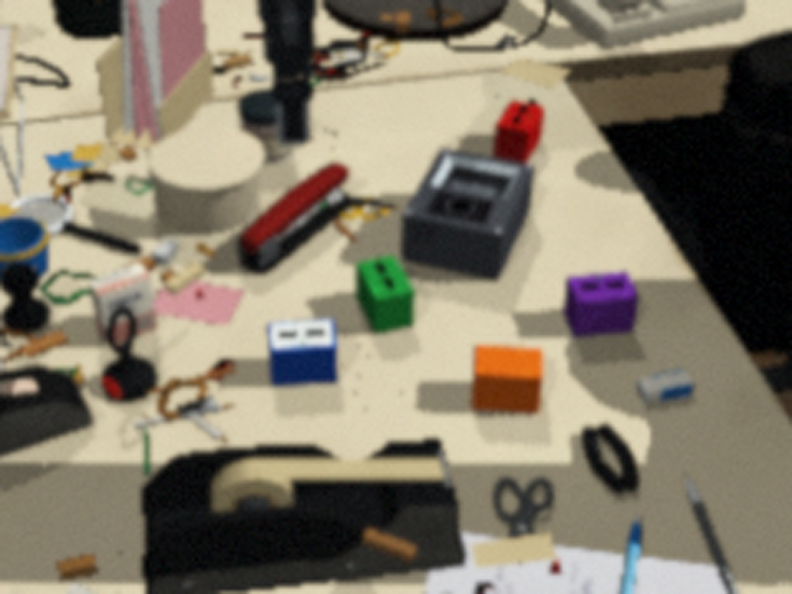

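The view shows the gripper tip hanging at crop (288,140), above the blue module at crop (302,350). Nothing has been moved. Next I descend to z of about 0.023.

move_arm([
  [0, 1, 0.05, 0, -0.07, 0, 1],
  [0, 1, 0, 0, 0, 0, 1],
  [0, 1, 0, 0, 0, 0, 1],
  [0, 1, 0, 0, 0, 0, 1],
  [0, 1, 0, 0, 0, 0, 1],
  [0, 1, 0, 0, 0, 0, 1],
  [0, 0.7, 0, 0, 0, 0, 1],
  [0, 0.3, 0, 0, 0, 0, 1],
  [0, 0, 0, 0, 0, 0, 1],
])

```text
t: 4.78
tool_pos: [0.5569, 0.3774, 0.0563]
eef_rot: [-1.507, -0.522, 0.522]
contact_force: [-0.6, -0.1, -0.4]
finger_gap: 0.0856
```

```bash
python3 - <<'E'
from h import *
need(.557,.377,.023,128.2)
c=cap("scene",'pics/s2.png');a=c['color'][100:280,200:440]; cv2.imwrite('pics/s2z.png',cv2.cvtColor(cv2.resize(a,None,fx=3.3,fy=3.3,interpolation=2),4))
c=cap("top",'pics/t2.png');a=c['color'][120:210,270:400]; cv2.imwrite('pics/t2z.png',cv2.cvtColor(cv2.resize(a,None,fx=5,fy=5,interpolation=2),4))
E
```

```text
t 4.78 pos [0.5569 0.3774 0.0563] zang 128.21 xang 38.21 ydown [-1.e-04 -1.e-04 -1.e+00] F [-0.6 -0.1 -0.4] gap 0.0856
units [-0.006  1.332 -0.015] turn y 0.003
```

View pics/s2z.png

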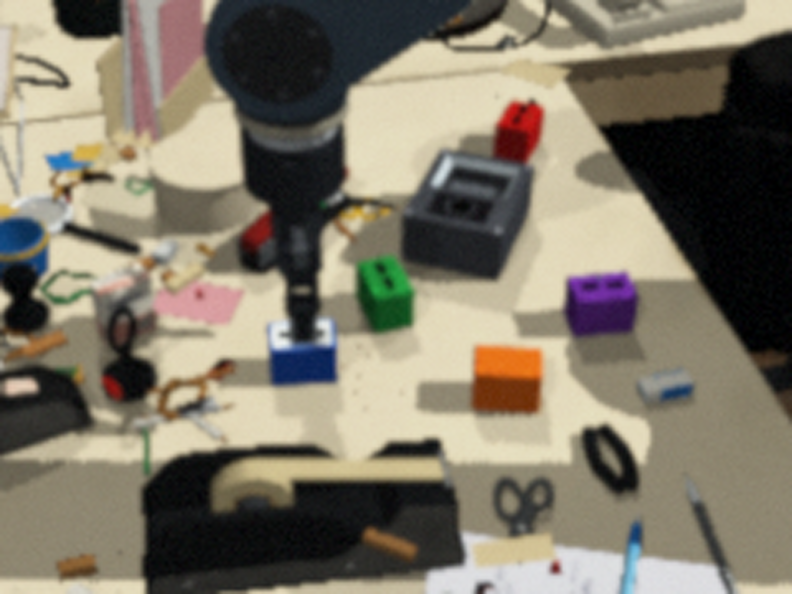

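The gripper straddles the module and is centred along its length (crop ~(303,330)). I'll go down and close.

move_arm([
  [0, 0.7, 0, 0, 0, 0, 1],
  [0, 0.6, 0, 0, 0, 0, 1],
  [0, 0, 0, 0, 0, 0, 1],
  [0, 0, 0, 0, 0, 0, -1],
  [0, 0, 0, 0, 0, 0, -1],
  [0, 0, 0, 0, 0, 0, -1],
  [0, 0, 0, 0, 0, 0, -1],
  [0, 0, 0, 0, 0, 0, -1],
  [0, 0, 0, 0, 0, 0, -1],
  [0, 0, 0, 0, 0, 0, -1],
  [0, 0, 0, 0, 0, 0, -1],
], force=40)

```text
t: 6.25
tool_pos: [0.5571, 0.3776, 0.0245]
eef_rot: [-1.507, -0.523, 0.521]
contact_force: [-0.1, 0.9, 6.2]
finger_gap: 0.0352
```

move_arm([
  [0, -0.5, 0, 0, 0, 0, -1],
  [0, -1, 0, 0, 0, 0, -1],
  [0, -1, 0, 0, 0, 0, -1],
  [0, -1, 0, 0, 0, 0, -1],
  [0, -1, 0, 0, 0, 0, -1],
  [0, 0, 0, 0, 0, 0, -1],
])

```text
t: 7.0
tool_pos: [0.5575, 0.3778, 0.1384]
eef_rot: [-1.506, -0.525, 0.519]
contact_force: [0.3, -0.3, -1.1]
finger_gap: 0.0354
```

```bash
python3 - <<'E'
from h import *
need(.5415,.118,.13,102.6)
c=cap("scene",'pics/s3.png');a=c['color'][100:280,200:440]; cv2.imwrite('pics/s3z.png',cv2.cvtColor(cv2.resize(a,None,fx=3.3,fy=3.3,interpolation=2),4))
E
```

```text
t 7.0 pos [0.5575 0.3778 0.1384] zang 128.23 xang 38.23 ydown [ 0.003   0.0017 -1.    ] F [ 0.3 -0.3 -1.1] gap 0.0354
units [-6.935  0.317 -7.77 ] turn y 5.125
```

View pics/s3z.png

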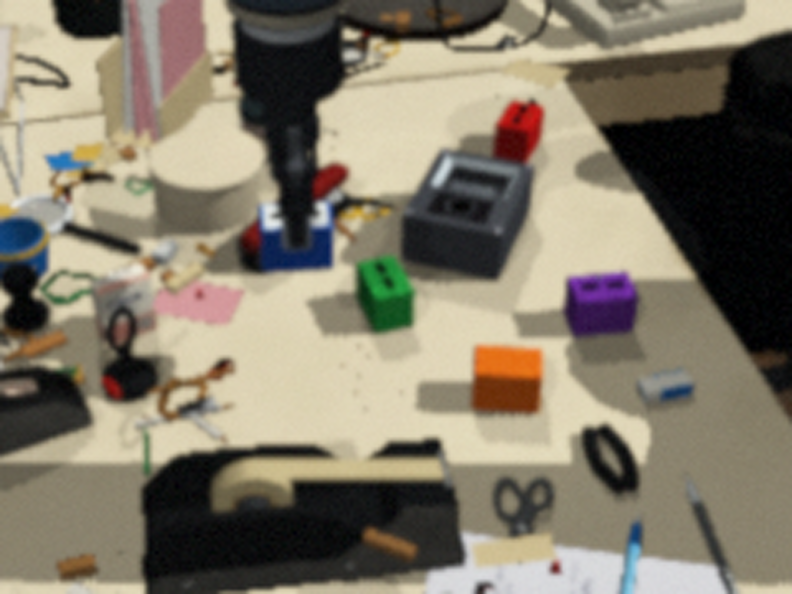

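The module is held and lifted straight, with fingertips about mid-height. Next I carry it over the bay.

move_arm([
  [-0.87, 0, -0.97, 0, 0, 0, -1],
  [-0.87, 0, -0.97, 0, 0, 0, -1],
  [-0.87, 0, -0.97, 0, 0, 0, -1],
  [-0.87, 0, -0.97, 0, 0, 0, -1],
  [-0.87, 0, -0.97, 0, 0, 0, -1],
  [-0.87, 0, -0.97, 0, 0, 0, -1],
  [-0.87, 0, -0.97, 0, 0, 0, -1],
  [-0.85, 0, -0.97, 0, 0, 0, -1],
  [0, 0, 0, 0, 1, 0, -1],
  [0, 0, 0, 0, 1, 0, -1],
  [0, 0, 0, 0, 1, 0, -1],
  [0, 0, 0, 0, 1, 0, -1],
  [0, 0, 0, 0, 1, 0, -1],
  [0, 0, 0, 0, 0.13, 0, -1],
  [0, 0, 0, 0, 0, 0, -1],
])

```text
t: 8.93
tool_pos: [0.5401, 0.1176, 0.1357]
eef_rot: [-1.564, -0.173, 0.174]
contact_force: [-0.5, -0.2, -0.3]
finger_gap: 0.0348
```

```bash
python3 - <<'E'
from h import *
need(.5415,.118,.085,102.6)
c=cap("scene",'pics/s4.png');a=c['color'][90:210,260:420]; cv2.imwrite('pics/s4z.png',cv2.cvtColor(cv2.resize(a,None,fx=5,fy=5,interpolation=2),4))
c=cap("top",'pics/t4.png');a=c['color'][110:230,330:490]; cv2.imwrite('pics/t4z.png',cv2.cvtColor(cv2.resize(a,None,fx=5,fy=5,interpolation=2),4))
E
```

```text
t 8.93 pos [0.5401 0.1176 0.1357] zang 102.67 xang 12.67 ydown [-1.1e-03 -1.0e-04 -1.0e+00] F [-0.5 -0.2 -0.3] gap 0.0348
units [0.058 2.027 0.004] turn y 0.013
```

View pics/s4z.png

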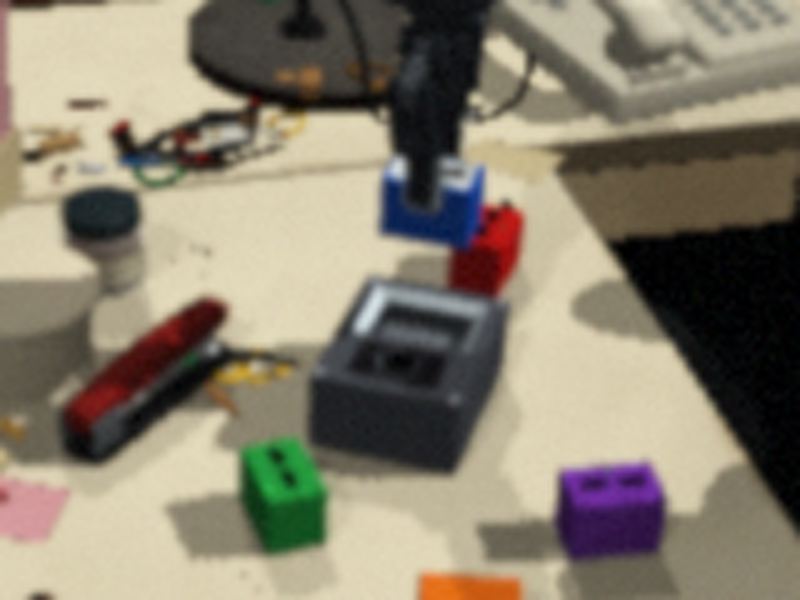

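View pics/t4z.png

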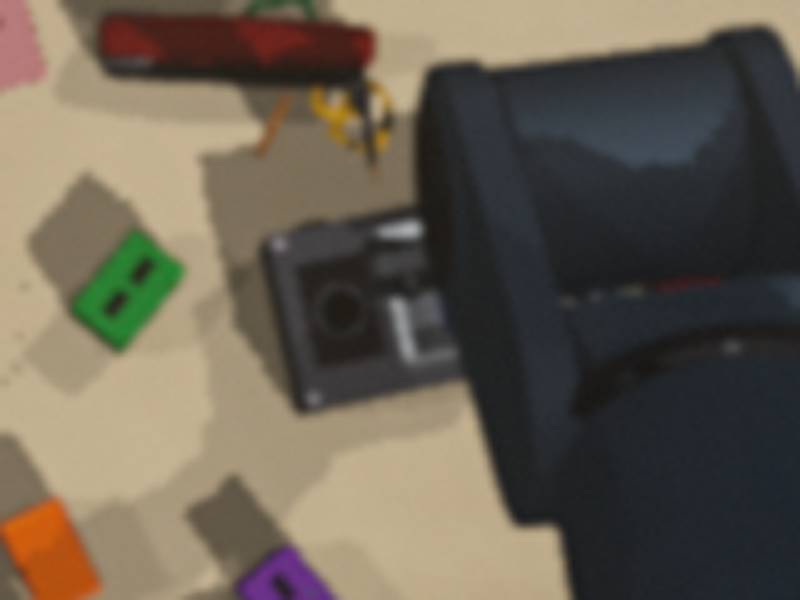

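move_arm([
  [0.05, 0.7, -0.04, 0, 0, 0, -1],
  [0, 0.7, 0, 0, 0, 0, -1],
  [0, 0.6, 0, 0, 0, 0, -1],
  [0, 0, 0, 0, 0, 0, -1],
])

```text
t: 9.52
tool_pos: [0.5411, 0.1168, 0.0846]
eef_rot: [-1.564, -0.17, 0.175]
contact_force: [-0.4, -0.2, -1.4]
finger_gap: 0.0348
```

```bash
python3 - <<'E'
from h import *
need(.5415,.117,.0575,102.6)
c=cap("scene",'pics/s5.png');a=c['color'][110:190,290:400]; cv2.imwrite('pics/s5z.png',cv2.cvtColor(cv2.resize(a,None,fx=7,fy=7,interpolation=2),4))
E
```

```text
t 9.53 pos [0.5411 0.1168 0.0846] zang 102.57 xang 12.57 ydown [-2.8e-03 -3.0e-04 -1.0e+00] F [-0.4 -0.2 -1.4] gap 0.0348
units [0.021 1.086 0.003] turn y -0.005
```

View pics/s5z.png

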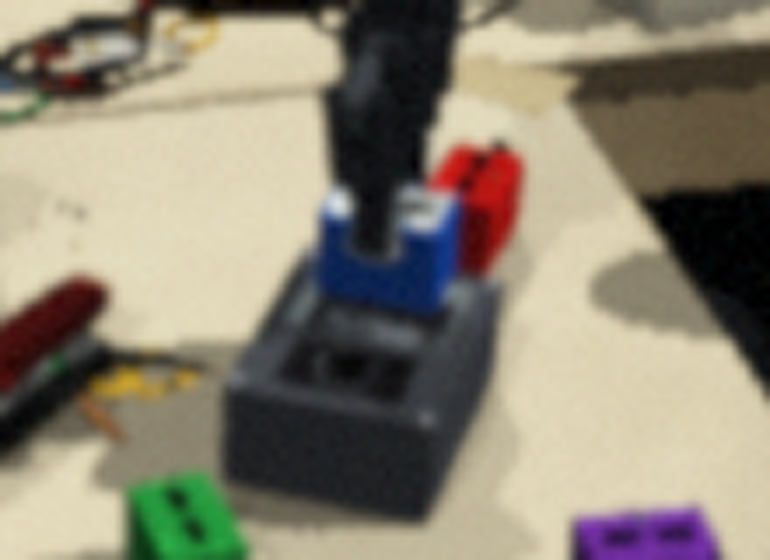

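The module hangs over the bay mouth at crop (390,280), parallel to the bay. I'll lower it slowly.

move_arm([
  [0.02, 0.2, 0, 0, 0, 0, -1],
  [0, 0.2, 0, 0, 0, 0, -1],
  [0, 0.2, 0, 0, 0, 0, -1],
  [0, 0, 0, 0, 0, 0, -1],
])

```text
t: 10.07
tool_pos: [0.5426, 0.1177, 0.0716]
eef_rot: [-1.563, -0.173, 0.172]
contact_force: [-0.1, 5.0, 4.1]
finger_gap: 0.0351
```

```bash
python3 - <<'E'
from h import *
need(.5415,.117,.0575,102.6)
c=cap("scene",'pics/s6.png');a=c['color'][110:190,290:400]; cv2.imwrite('pics/s6z.png',cv2.cvtColor(cv2.resize(a,None,fx=7,fy=7,interpolation=2),4))
E
```

```text
t 10.07 pos [0.5426 0.1177 0.0716] zang 102.56 xang 12.56 ydown [ 6.e-04  1.e-03 -1.e+00] F [-0.1  5.   4.1] gap 0.0351
units [-0.05   0.563 -0.017] turn y -0.008
```

View pics/s6z.png

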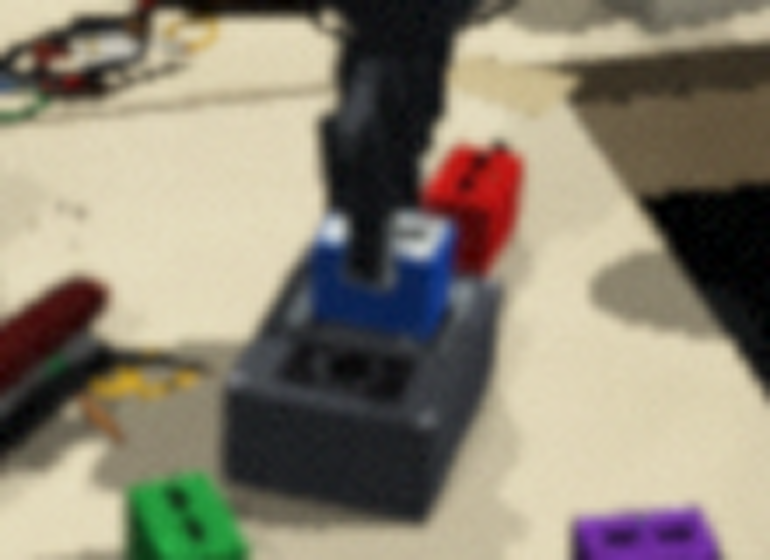

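Contact on the −y bevel (Fy +5 N), so the bay is about 3 mm further to +y, which matches the bevel measurement. I'll shift and continue.

move_arm([
  [0, -0.1, 0.14, 0, 0, 0, -1],
  [0, 0, 0, 0, 0, 0, -1],
  [0, 0.15, 0, 0, 0, 0, -1],
  [0, 0.1, 0, 0, 0, 0, -1],
  [0, 0, 0, 0, 0, 0, -1],
])

```text
t: 10.75
tool_pos: [0.5415, 0.1203, 0.0672]
eef_rot: [-1.564, -0.172, 0.173]
contact_force: [0.5, 0.3, -0.3]
finger_gap: 0.0352
```

```bash
python3 - <<'E'
from h import *
need(.5415,.1205,.0575,102.6)
E
```

```text
t 10.75 pos [0.5415 0.1203 0.0672] zang 102.57 xang 12.57 ydown [-6.e-04 -2.e-04 -1.e+00] F [ 0.5  0.3 -0.3] gap 0.0352
units [0.003 0.386 0.006] turn y -0.005
```

Contact is gone and the module is inside. I'll lower it to the bed.

move_arm([
  [0, 0.15, 0, 0, 0, 0, -1],
  [0, 0.12, 0, 0, 0, 0, -1],
  [0, 0.08, 0, 0, 0, 0, -1],
  [0, 0, 0, 0, 0, 0, -1],
])

```text
t: 11.25
tool_pos: [0.5416, 0.1204, 0.0586]
eef_rot: [-1.564, -0.172, 0.172]
contact_force: [0.6, -0.2, -0.8]
finger_gap: 0.035
```

```bash
python3 - <<'E'
from h import *
need(.5415,.1205,.0575,102.6)
c=cap("scene",'pics/s7.png');a=c['color'][110:190,290:400]; cv2.imwrite('pics/s7z.png',cv2.cvtColor(cv2.resize(a,None,fx=7,fy=7,interpolation=2),4))
E
```

```text
t 11.25 pos [0.5416 0.1204 0.0586] zang 102.57 xang 12.57 ydown [-3.e-04 -1.e-04 -1.e+00] F [ 0.6 -0.2 -0.8] gap 0.035
units [-0.002  0.045  0.003] turn y -0.006
```

View pics/s7z.png

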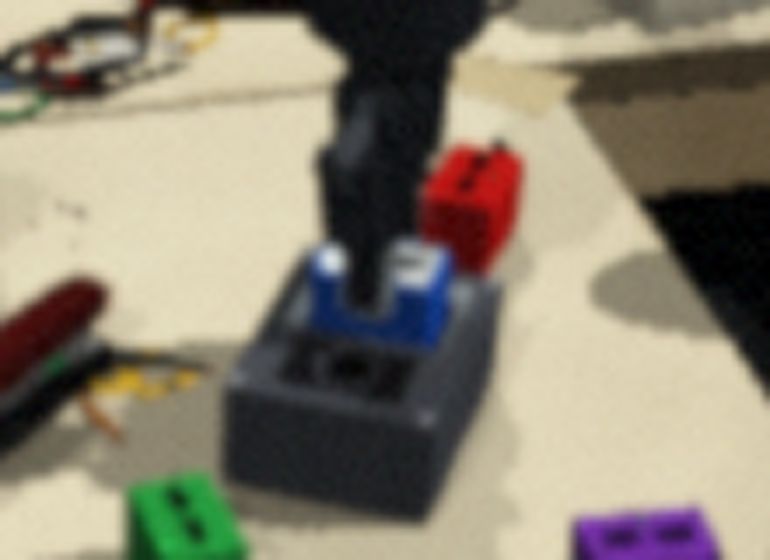

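move_arm([
  [0, 0.05, 0, 0, 0, 0, -1],
  [0, 0, 0, 0, 0, 0, -1],
  [0, 0, 0, 0, 0, 0, 0],
  [0, 0, 0, 0, 0, 0, 0],
  [0, 0, 0, 0, 0, 0, 0.5],
  [0, 0, 0, 0, 0, 0, 1],
  [0, 0, 0, 0, 0, 0, 1],
  [0, -0.5, 0, 0, 0, 0, 1],
  [0, -1, 0, 0, 0, 0, 1],
  [0, -1, 0, 0, 0, 0, 1],
  [0, 0, 0, 0, 0, 0, -1],
  [0, 0, 0, 0, 0, 0, -1],
  [0, 0, 0, 0, 0, 0, -1],
  [0, 0, 0, 0, 0, 0, -1],
  [0, 0, 0, 0, 0, 0, -1],
  [0, 0, 0, 0, 0, 0, -1],
  [0, 0, 0, 0, 0, 0, -1],
])

```text
t: 13.42
tool_pos: [0.5416, 0.1204, 0.12]
eef_rot: [-1.564, -0.172, 0.172]
contact_force: [-0.5, 0.3, 0.4]
finger_gap: -0.0001
```

```bash
python3 - <<'E'
from h import *
need(.5415,.1205,.078,102.6)
c=cap("scene",'pics/s8.png');a=c['color'][110:190,290:400]; cv2.imwrite('pics/s8z.png',cv2.cvtColor(cv2.resize(a,None,fx=7,fy=7,interpolation=2),4))
E
```

```text
t 13.43 pos [0.5416 0.1204 0.12  ] zang 102.57 xang 12.57 ydown [-1.e-04 -0.e+00 -1.e+00] F [-0.5  0.3  0.4] gap -0.0001
units [-0.005  1.68   0.003] turn y -0.005
```

View pics/s8z.png

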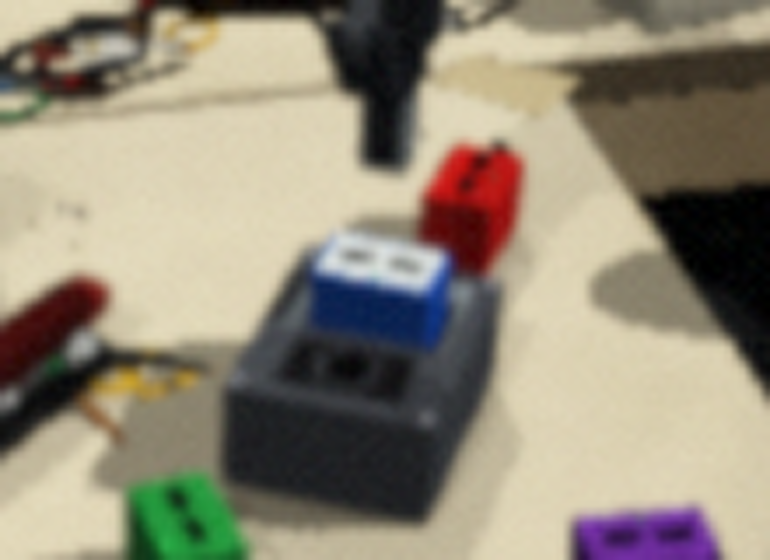

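The module stands upright on the bed, about 20 mm proud (white top at crop (380,260)). I'll press with the shut fingers at its centre.

move_arm([
  [0, 0.8, 0, 0, 0, 0, -1],
  [0, 0.8, 0, 0, 0, 0, -1],
  [0, 0.2, 0, 0, 0, 0, -1],
  [0, 0.2, 0, 0, 0, 0, -1],
  [0, 0, 0, 0, 0, 0, -1],
])

```text
t: 14.1
tool_pos: [0.5419, 0.1205, 0.0705]
eef_rot: [-1.564, -0.173, 0.172]
contact_force: [-0.5, 0.3, -0.1]
finger_gap: 0.0001
```

move_arm([
  [0, 0.15, 0, 0, 0, 0, -1],
  [0, 0.15, 0, 0, 0, 0, -1],
  [0, 0.1, 0, 0, 0, 0, -1],
  [0, 0, 0, 0, 0, 0, -1],
])

```text
t: 14.6
tool_pos: [0.5422, 0.1205, 0.0607]
eef_rot: [-1.564, -0.173, 0.171]
contact_force: [-1.0, 0.2, 3.6]
finger_gap: -0.0
```

move_arm([
  [0, 0.1, 0, 0, 0, 0, -1],
  [0, 0.1, 0, 0, 0, 0, -1],
  [0, 0.05, 0, 0, 0, 0, -1],
  [0, 0, 0, 0, 0, 0, -1],
])

```text
t: 15.1
tool_pos: [0.5421, 0.1205, 0.0544]
eef_rot: [-1.564, -0.173, 0.171]
contact_force: [-0.6, 0.4, 4.3]
finger_gap: 0.0004
```

```bash
python3 - <<'E'
from h import *
need(.5415,.1205,.053,102.6)
c=cap("scene",'pics/s9.png');a=c['color'][110:190,290:400]; cv2.imwrite('pics/s9z.png',cv2.cvtColor(cv2.resize(a,None,fx=7,fy=7,interpolation=2),4))
E
```

```text
t 15.1 pos [0.5421 0.1205 0.0544] zang 102.58 xang 12.58 ydown [ 1.3e-03  2.0e-04 -1.0e+00] F [-0.6  0.4  4.3] gap 0.0004
units [-0.026  0.055  0.004] turn y -0.005
```

View pics/s9z.png

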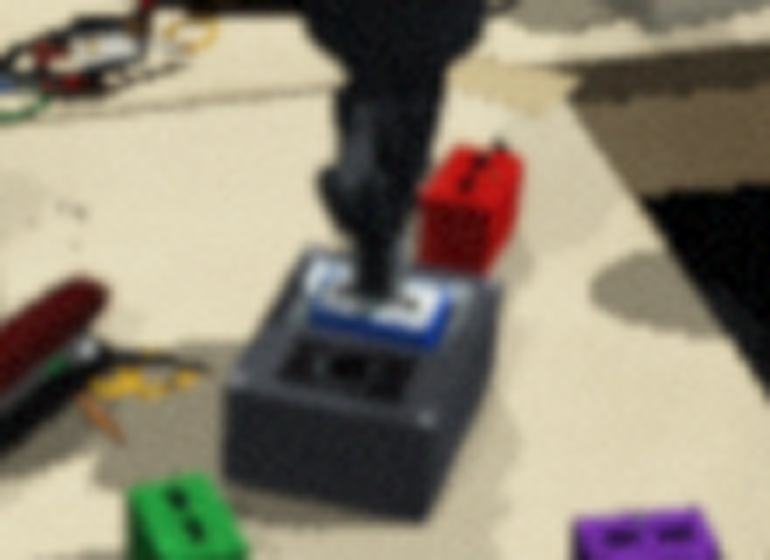

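Nearly seated, with the top still a few mm proud. I'll press on to the stop in small steps.

move_arm([
  [0, 0.06, 0, 0, 0, 0, -1],
  [0, 0.04, 0, 0, 0, 0, -1],
  [0, 0, 0, 0, 0, 0, -1],
])

```text
t: 15.52
tool_pos: [0.5424, 0.1206, 0.0529]
eef_rot: [-1.564, -0.174, 0.171]
contact_force: [-5.3, -0.2, 19.0]
finger_gap: 0.0
```

move_arm([
  [0, 0.03, 0, 0, 0, 0, -1],
  [0, 0, 0, 0, 0, 0, -1],
  [0, 0, 0, 0, 0, 0, -1],
])

```text
t: 15.9
tool_pos: [0.5425, 0.1206, 0.0527]
eef_rot: [-1.564, -0.174, 0.171]
contact_force: [-7.1, -1.7, 27.5]
finger_gap: 0.0001
```

At the hard stop: 27 N and no more travel. I'll retreat and look.

move_arm([
  [0, -0.3, 0, 0, 0, 0, -1],
  [0, -1, 0, 0, 0, 0, -1],
  [0, -1, 0, 0, 0, 0, -1],
  [0, -1, 0, 0, 0, 0, -1],
  [0, -1, 0, 0, 0, 0, -1],
  [0, -1, 0, 0, 0, 0, -1],
  [0, -1, 0.8, 0, 0, 0, -1],
  [0, 0, 1, 0, 0, 0, -1],
  [0, 0, 1, 0, 0, 0, -1],
  [0, 0, 1, 0, 0, 0, -1],
  [0, 0, 1, 0, 0, 0, -1],
  [0, 0, 1, 0, 0, 0, -1],
  [0, 0, 1, 0, 0, 0, -1],
  [0, 0, 1, 0, 0, 0, -1],
  [0, 0, 1, 0, 0, 0, -1],
  [0, 0, 0, 0, 0, 0, -1],
])

```text
t: 17.9
tool_pos: [0.4933, 0.3363, 0.2079]
eef_rot: [-1.564, -0.174, 0.174]
contact_force: [-0.1, -0.5, -0.5]
finger_gap: 0.0004
```

```bash
python3 - <<'E'
from h import *
st()
c=cap("scene",'pics/s10.png');a=cv2.resize(c['color'][120:220,280:390],None,fx=5,fy=5,interpolation=2)
d=cap("top",'pics/t10.png'); b=cv2.resize(d['color'][140:240,380:440],None,fx=5,fy=5,interpolation=2)
cv2.imwrite('pics/fin.png',cv2.cvtColor(np.hstack([a[:, :500],b]),4))
P=pts(d)
hs=d['color']; m=(hs.min(2)>120); 
Q=P[155:185,385:435]; k=(np.abs(Q[...,0]-.5415)<.02)&(np.abs(Q[...,1]-.1205)<.012); print('module top z',np.median(Q[k][:,2]),k.sum(), 'p5/95',np.percentile(Q[k][:,2],[5,95]))
# rim of box
k2=(np.abs(Q[...,0]-.5361)<.02)&(np.abs(Q[...,1]-.1465)<.006);print('box top between',np.median(Q[k2][:,2]),k2.sum())
E
```

```text
t 17.9 pos [0.4933 0.3363 0.2079] zang 102.68 xang 12.68 ydown [-1.e-04  1.e-04 -1.e+00] F [-0.1 -0.5 -0.5] gap 0.0004
module top z 0.05578643094987035 151 p5/95 [0.05230789 0.06010167]
box top between 0.05364442098337974 61
```

View pics/fin.png

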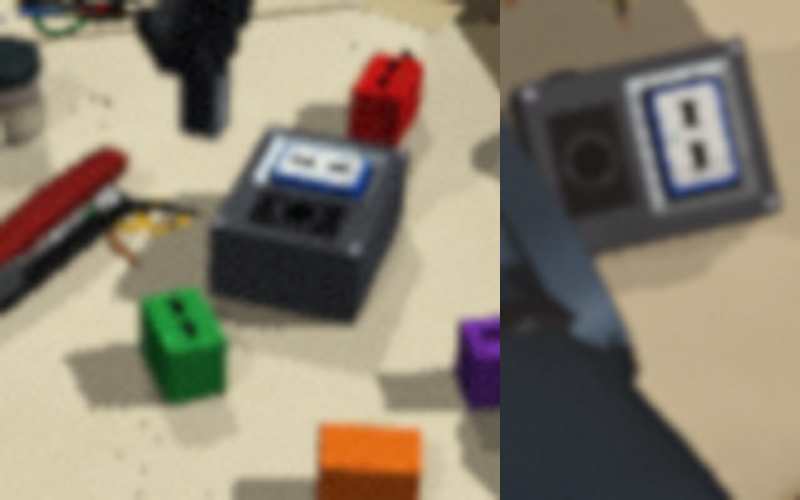

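```bash
python3 - <<'E'
from h import *
d=np.load('top.npz');P=pts(d).reshape(-1,3);a=np.radians(12.6)
e=P[:,:2]-[.5415,.1205];x=e@[np.cos(a),np.sin(a)];y=e@[-np.sin(a),np.cos(a)]
k=(abs(x)<.022)&(abs(y)<.014)&(abs(P[:,2]-.053)<.012)
r=np.linalg.lstsq(np.c_[x[k],y[k],np.ones(k.sum())],P[k,2],rcond=None)[0];print('rise over length/width mm',r[0]*54,r[1]*36,'z',r[2])
print(order.close_job())
E
```

```text
rise over length/width mm -0.26840907241642076 -0.6499478652170048 z 0.055904572097564255
the job is handed in; nothing more can be done
None
```

The blue charging module is in the bay and pressed down to its hard stop. I let go, moved the arm clear and handed the job in at about 18 s of the 35 s allowed.

- **Fitting:** I gripped the module across its width by the upper half. On the first descent it touched the −y bevel with about 5 N, so I moved it about 3 mm to +y and lowered it onto the bed. I then pressed on its top with the shut fingers.
- **Pressing:** The force rose to 27 N with the fingertips at z = 52.7 mm and no further travel. That matches the expected end position of 53 mm, where the top stands 1 mm proud.
- **Last checks:** Both pictures show the module flat and upright in the bay. A plane fitted to its top gave less than 1 mm of tilt.
- **Disagreement:** The depth camera puts the module's top about 2 mm above the box's top, where 1 mm was expected. That is within its noise of about ±4 mm, and I trusted the fingertip reading at the stop.
- **Other blocks:** The arm never went near the orange filler, and it appears unmoved, as do the green, red and purple blocks. I judged that by eye from the scene pictures, without measuring their positions again.

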